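# Draw out the crate trolley's telescoping handle and hold it

### The job

Get the recycling trolley ready to be wheeled out: squeeze in the red button on its telescoping pull handle and, keeping it squeezed past the first stop, pull the handle straight up to the second stop, which is as far as it goes. Finish while still gripping the handle and holding it fully out; leave the crate standing on the floor where it is, and do not disturb the jar, bottle, can and funnel around it.

Things in the scene. Friction and masses are not known exactly. Their poses are not given: they have to be found in the camera images.
- trolley: Grey folding crate, walls to 165 mm, on 2 wheels and 2 feet, loose on the floor, about 5 kg; about 30 N up on the handle lifts it. Origin: on the floor below the middle of the grip bar; x from mast into crate (crate x 22 to 362 mm, y -140 to 140), y along the grip bar, z up. Mast: 2 aluminium tubes at y = -70 and 70 mm, black collars to 182 mm high.
- grip (a point): Centre of the handle's black grip bar: 22 mm thick (x), 164 mm long (y), 24 mm high (z), on the mast tubes at both ends; axes as the trolley's. 213 mm above the floor when home, 333 mm fully out. Open below the bar between the tubes (y -55 to 55 mm); the 165 mm high crate wall begins 22 mm behind its centre. Handle weighs 0.35 kg.
- button_face (a point): Middle of the face of the red button in the middle of the bar's outer side (-x, away from the crate): 36 mm long (y), 18 mm high (z). Released it stands 8 mm proud of the bar; fully in, 2 mm. Gripping the bar front to back at its middle squeezes the button in.
- button (a joint): Button travel: 0 released, 0.006 m fully in (about 5 N; springs back). It must be at least 4 mm in to unlock the handle.
- handle (a joint): How far the handle is drawn straight up: 0 home, 0.12 m at the second stop (end of travel). Button out: locked, gives only 3 mm at home, and is blocked at 0.06 m by the first stop. Button in: slides freely past the first stop (1 N friction plus weight). Nothing latches it at the second stop: let go, it drops onto the first stop (about 0.07 m).
- jar: Closed glass jam jar with red lid, 72 mm diameter, 105 mm tall, standing near the trolley; origin at the centre of its underside. Leave alone.
- pet_bottle: Clear empty PET bottle with blue cap, 68 mm diameter, 220 mm tall, standing; origin at the centre of its underside. Leave alone.
- can: Flattened blue aluminium drinks can, a crumpled disc 66 mm in diameter and 20 mm high; origin at the centre of its underside. Leave alone.
- funnel: Black plastic funnel standing on its wide mouth, 110 mm diameter, 115 mm high; origin at the centre of its underside. Leave alone.

How it is judged:
By the outcome, as a careful person would: the job done as asked, in the order asked, and still so for the second after the job is handed in, while the arm keeps its last pose, push and grip.
It also fails if it takes over 32 s, if anything falls off the work surface, if the arm or the gripper's body presses on something with over 40 N, if the wrist force passes 120 N, or if a joint passes its speed limit or range.

### The arm

A 6-joint arm with a two-finger parallel gripper is mounted at the origin on the work surface. World frame = base frame: x ahead of the robot, y to its left, z up, the work surface at z = 0. Lengths are in m, angles in degrees, forces in N, time in s.
With the tool pointing down it reaches from about 0.25 to 0.725 m from the base axis. Payload 9.7 kg.
Tool frame: the origin (TCP) lies between the finger pads; the fingertips stand 19 mm ahead of it and the grasp point (between the pads) is the TCP; x points along the fingers, y is the direction in which the jaws open and shut, and the axes are right-handed (so a half turn about x gives the same grasp; the last joint's range is limited). The gripper opens to 85 mm and grips with 20 to 120 N. Pads are 22 mm wide; open, the fingers measure 114 mm over their backs; the gripper's body (76 mm by 85 mm) begins 54 mm behind the grasp point. The pads swing forward as they close: fully open they stand 13 mm farther back than shut.
Start: joints at [-75.459, 4.979, 10.078, 95.1, 0, 90], TCP at [0.138, -0.532, 0.25] pointing down, gripper open.
Joint ranges: [-179.16, 179.16], [-48.56, 103.87], [-65.8, 70.77], [-126.05, 130.52], [-82.76, 87.17], [-180, 180]. Speed limits (degrees/s): [127.2, 127.2, 147.25, 180, 180, 180].

### API

Orientations are given as [roll, pitch, yaw] about the fixed x, y, z axes, in that order (R = Rz(yaw) Ry(pitch) Rx(roll)).
In Python, from workcell import bot gives the robot as it stands. The module is installed in compiled form; this text tells all that it offers.
- The arm moves only by the shell command python3 -m handwheel 'ROWS' [FORCE]. ROWS is JSON, a list of rows, each a list of 7 numbers: the turn, a rotation vector about the tool's x, y, z in degrees, then the shift along the tool's x, y, z in m, then the closure, from -1 (fully open) to 1 (shut), so that 0 is half open. In form: [[ax, ay, az, dx, dy, dz, fingers], ...]. A call has 1 to 20 rows; each row is the pose to reach, as a shift and turn from the pose commanded when the call began, along the tool's axes at that moment; what a row does not reach only later rows make up. A row lasts 1/8 s, in which the tool goes at most 62.5 mm and 10.7 degrees, less where a joint would pass 70% of its speed; a pose out of reach is approached as far as the arm can. A call with a gripper value outside its range is refused whole. The fingers move at their own pace and stop on an object; FORCE is the grip in N (left out, the last holds). Time passes only in rows, so rows that repeat a pose let the fingers close. It gives the time, the measured TCP pose, the force and the opening at its end, in the units of the state.
- bot.get_obs(): the state, without advancing time (a new reading comes with each control period).
- bot.camera(name): name is "scene" or "top"; returns a dict with "frame" (420x560x3 uint8, red, green, blue), "fx", "fy", "cx", "cy" (pixels), "R" (3x3) and "t" (3): a world point X has camera coordinates R X + t. Camera axes: x right, y down, z forward; pixel columns grow to the right and rows downward; lengths in m; the calibration is good to about 2 mm. A picture is of the moment at which its call begins. There is no depth.
- bot.job_done(): hands the job in, once; it reports no verdict.
Trained networks look in a picture, given as the dict that the camera call returned (one of the last four; its "shot" number tells which), for a name from the list of things; names that differ only in an ending like _2 or _b are one class to them, and where a whole thing is asked for, a point or a joint stands for the part that bears it (a point fixed in the world has none). Each returns a list of dicts, best first, with "conf" (0 to 1); they miss things now and then, are a little off and sometimes report something else, mostly with a low value. They report only what shows in the picture. A call takes as long as a camera call.
- bot.look_for(name, picture): "bbox" ([left, top, width, height] as shares, 0 to 1, of the picture: columns of its width, rows of its height, round what is visible of it).
- bot.tip_of(name, picture): "centre" ([column, row] as shares, 0 to 1, of the picture: columns of its width, rows of its height: a listed point, or the origin of a listed thing).
The state is a dict: "time": time; "q": joint angles; "qd": joint speeds; "joint_efforts": joint torques, N m; "ee_pos": TCP position; "tcp_rot": TCP orientation; "wrist_force": force on the tool from outside, world axes, zero at the start; "torque": the same for the moment, N m; "opening": finger opening in m.
Only numpy, scipy, OpenCV 4.12 (cv2) and the standard library are available. Lean on these libraries where they do the work, as an engineer would, in place of code of your own. Each camera call takes 0.05 s, during which the arm holds its last target.

## Working session

There is one attempt and no reset: what is moved stays moved. The work goes in short steps, Python scripts to look and compute and a shell command to move; the robot and the scene stay as the last step left them, time stands still between calls to the robot, and variables do not carry over. Pictures are saved under pics/ and viewed, and the job is handed in when it is done.

```bash
mkdir -p pics
python3 - <<'E'
from workcell import bot
import cv2
o=bot.get_obs();print({k:(v if not hasattr(v,'round') else v) for k,v in o.items()})
for n in ["scene","top"]:
    p=bot.camera(n); cv2.imwrite(f"pics/{n}0.png",p["frame"][:,:,::-1])
    print(n,p["fx"],p["cx"],p["cy"],p["R"],p["t"])
    for k in ["trolley","grip","button_face","jar","pet_bottle","can","funnel"]:
        print(k,[(round(d["conf"],2),[round(a,4) for a in d["centre"]]) for d in bot.tip_of(k,p)[:2]])
E
```

```text
{'time': 0.0, 'q': array([-7.54595942e+01,  5.01021352e+00,  1.00344582e+01,  9.50999648e+01,
        7.91429932e-04,  8.99992865e+01]), 'qd': array([ 0.03188544, -0.00862861,  0.01968618, -0.03195597,  0.07227947,
        0.02426387]), 'joint_efforts': array([-8.63974929e-04, -5.20380914e+01,  4.64807940e+01,  1.63835718e-02,
       -7.48180014e-05,  1.03496799e-05]), 'ee_pos': array([ 0.13803571, -0.53218129,  0.2495916 ]), 'tcp_rot': array([-90.59954946,  89.92427576, 103.94156937]), 'wrist_force': array([1.28745102, 0.26383181, 0.49728689]), 'torque': array([ 0.01134541, -0.02416401, -0.01750513]), 'opening': 0.08529461689602656}
scene 507.9085435768046 287.2383201302556 201.6782405596908 [[-0.59297194  0.80519151  0.00713534]
 [ 0.64911881  0.48324038 -0.58747214]
 [-0.47647566 -0.3437228  -0.80921294]] [ 0.33839462 -0.3036361   1.45954546]
trolley [(0.59, [0.4437, 0.544])]
grip [(0.83, [0.4311, 0.4081])]
button_face [(0.55, [0.4164, 0.4102])]
jar [(0.88, [0.3768, 0.7274])]
pet_bottle [(0.68, [0.5993, 0.6467])]
can [(0.9, [0.3009, 0.5386])]
funnel [(0.9, [0.348, 0.6012])]
top 390.41011975763445 277.036316303634 204.568205867951 [[-0.02033369 -0.99870736  0.04658486]
 [-0.99027001  0.01370234 -0.13848303]
 [ 0.1376657  -0.04894746 -0.98926857]] [-0.02057111  0.62123417  0.76921717]
trolley [(0.6, [0.5314, 0.4924])]
grip [(0.93, [0.5577, 0.4552])]
button_face [(0.52, [0.5607, 0.4357])]
jar [(0.6, [0.4818, 0.2981])]
pet_bottle [(0.68, [0.3443, 0.5281]), (0.23, [0.6514, 0.3881])]
can [(0.71, [0.6534, 0.3857]), (0.59, [0.5561, 0.4607])]
funnel [(0.57, [0.5746, 0.3579])]
```

View pics/scene0.png

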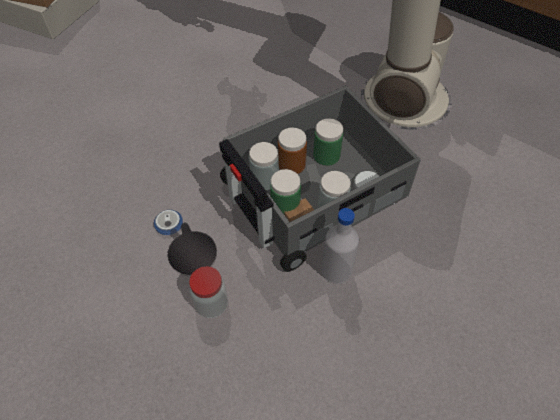

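View pics/top0.png

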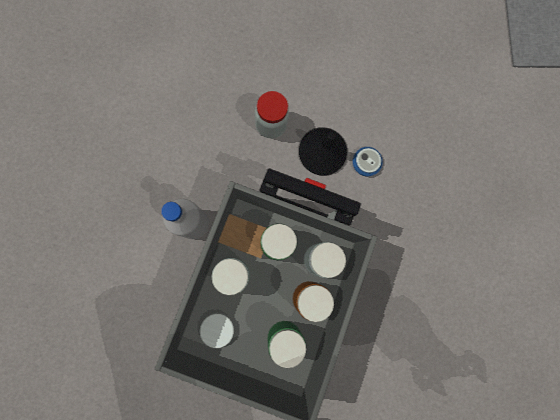

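Both views agree. The scene picture shows the bar from about (225,145) to (265,200) with the red button at (237,172). The top picture shows the bar from (267,178) to (357,212) with the button at (315,184). I'll fit the trolley pose next.

```bash
cat > h.py <<'E'
import numpy as np
from scipy.optimize import least_squares
from scipy.spatial.transform import Rotation as Ro
K=lambda p:np.array([[p["fx"],0,p["cx"]],[0,p["fy"],p["cy"]],[0,0,1]])
def proj(p,X):
    c=p["R"]@np.asarray(X).T+np.array(p["t"])[:,None]; u=K(p)@c; return (u[:2]/u[2]).T
def ray(p,uv,z):
    d=p["R"].T@np.linalg.solve(K(p),[uv[0],uv[1],1]); o=-p["R"].T@p["t"]; return o+d*(z-o[2])/d[2]
def tri(ps,uvs):
    A=[];b=[]
    for p,uv in zip(ps,uvs):
        o=-p["R"].T@p["t"]; d=p["R"].T@np.linalg.solve(K(p),[uv[0],uv[1],1]); d/=np.linalg.norm(d)
        M=np.eye(3)-np.outer(d,d);A.append(M);b.append(M@o)
    return np.linalg.lstsq(np.vstack(A),np.hstack(b),rcond=None)[0]
E
python3 - <<'E'
from workcell import bot
from h import *
import cv2
ps={n:bot.camera(n) for n in("scene","top")}
W=np.array([560,420])
for k in ["grip","button_face","jar","pet_bottle","can","funnel"]:
    uv=[]
    for n,p in ps.items():
        r=bot.tip_of(k,p); uv.append(np.array(r[0]["centre"])*W if r else None)
    P=tri(ps.values(),uv) if all(u is not None for u in uv) else None
    print(k,P,[ray(p,u,{"grip":.213,"button_face":.213}.get(k,0)).round(4) for p,u in zip(ps.values(),uv) if u is not None])
    if k in("grip","button_face"): globals()[k]=uv
# fit
pts=[("top",(22,-140,165),(234,183)),("top",(22,140,165),(375,237)),("top",(362,-140,165),(160,370))]
for i,n in enumerate(ps):
    pts+=[(n,(0,0,213),grip[i]),(n,(-19,0,213),button_face[i])]
def res(q,full=False):
    c,s=np.cos(q[2]),np.sin(q[2]);r=[]
    for n,X,uv in pts:
        x,y,z=np.array(X)/1e3
        r.append(proj(ps[n],[[q[0]+c*x-s*y,q[1]+s*x+c*y,z]])[0]-np.array(uv))
    return np.array(r).ravel()
f=least_squares(res,[.6,-.05,np.pi*.95],loss="soft_l1")
print(f.x[:2],np.degrees(f.x[2]),f.fun.reshape(-1,2).round(1))
q=f.x;c,s=np.cos(q[2]),np.sin(q[2])
for n,p in ps.items():
    im=p["frame"][:,:,::-1].copy()
    im=cv2.resize(im,None,fx=1.4,fy=1.4)
    for X in [(sx,sy,z) for sx in(-11,11) for sy in(-82,82) for z in(201,225)]+[(a,b,165) for a in(22,362) for b in(-140,140)]+[(-19,0,213)]:
        x,y,z=np.array(X)/1e3
        u=proj(p,[[q[0]+c*x-s*y,q[1]+s*x+c*y,z]])[0]
        cv2.circle(im,tuple(int(v) for v in (u+.5)*1.4),2,(0,255,0),-1)
    cv2.imwrite(f"pics/{n}_fit.png",im)
E
```

```text
grip [ 0.62202893 -0.0780428   0.21277446] [array([ 0.6223, -0.0784,  0.213 ]), array([ 0.6217, -0.0776,  0.213 ])]
button_face [ 0.63603521 -0.08498833  0.21401571] [array([ 0.6355, -0.0857,  0.213 ]), array([ 0.6362, -0.0851,  0.213 ])]
jar None [array([ 0.8133, -0.0151,  0.    ])]
pet_bottle [ 0.5900049   0.14781597 -0.00924327] [array([0.5925, 0.1529, 0.    ]), array([0.5911, 0.1432, 0.    ])]
can [ 7.26126806e-01 -2.29547085e-01 -3.82020814e-04] [array([ 0.7263, -0.2296,  0.    ]), array([ 0.7259, -0.2292,  0.    ])]
funnel [ 0.74886814 -0.13118436  0.00119862] [array([ 0.7482, -0.1311,  0.    ]), array([ 0.7496, -0.132 ,  0.    ])]
[ 0.61903861 -0.07905091] 159.36526974481055 [[-5.3 -2.3]
 [ 2.5 -3.2]
 [-3.8  1.3]
 [ 0.8 -1.2]
 [-0.5  0.4]
 [ 0.9  1.6]
 [ 0.4 -0.4]]
```

```bash
python3 -c "
import cv2,numpy as np
a=cv2.imread('pics/scene_fit.png')[120:420,220:620];b=cv2.imread('pics/top_fit.png')[200:500,200:600]
cv2.imwrite('pics/fit.png',np.hstack([a,b]))"
```

```text
(no output)
```

View pics/fit.png

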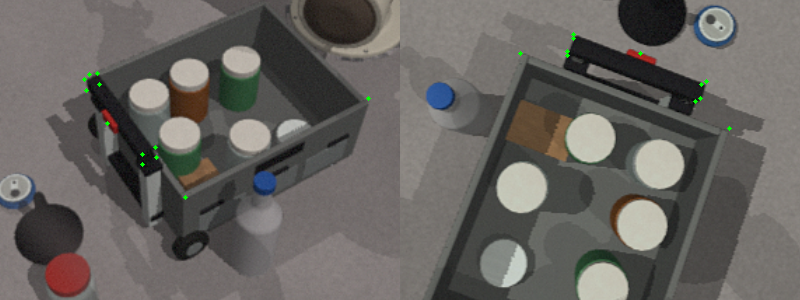

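Run:
```python
import cv2,numpy as np
a=cv2.imread('pics/scene0.png')[130:230,210:290];b=cv2.imread('pics/top0.png')[160:230,250:370]
a=cv2.resize(a,(400,500),interpolation=cv2.INTER_CUBIC);b=cv2.resize(b,(400*1,233),interpolation=cv2.INTER_CUBIC)
a=np.clip(a*1.6,0,255).astype('uint8');b=np.clip(b*1.6,0,255).astype('uint8')
c=np.zeros((500,800,3),'uint8');c[:,:400]=a;c[:233,400:]=b
cv2.imwrite('pics/zoom.png',c)
for n in("scene","top"):
    im=cv2.imread(f'pics/{n}0.png').astype(int)
    m=((im[:,:,2]>90)&(im[:,:,1]<60)&(im[:,:,0]<70)).astype('uint8')
    N,l,s,ce=cv2.connectedComponentsWithStats(m)
    print(n,[(s[i].tolist(),ce[i].round(1)) for i in range(1,N) if s[i,4]>8])
```

```text
scene [([291, 149, 12, 4, 12], array([296.5, 151.4])), ([230, 164, 11, 17, 70], array([235.7, 171.5])), ([189, 266, 32, 32, 656], array([203.6, 282.2]))]
top [([257, 91, 31, 30, 713], array([271.9, 105.9])), ([305, 178, 21, 11, 88], array([314.8, 182.8]))]
```

View pics/zoom.png

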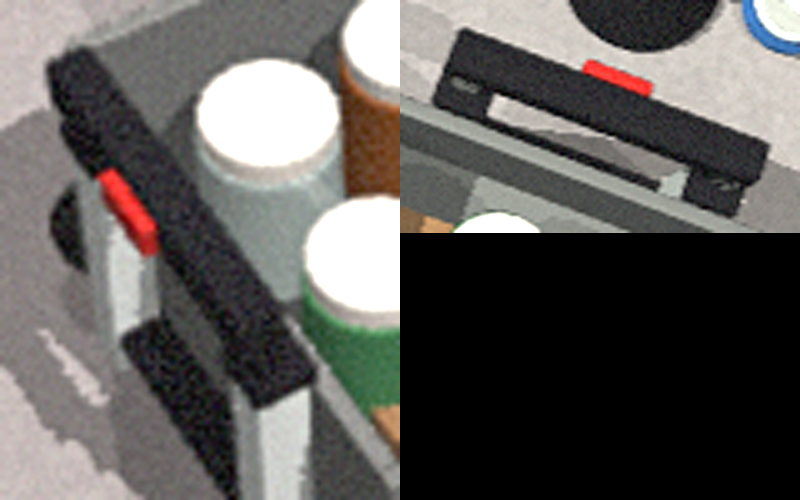

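```bash
cat > fit.py <<'E'
from workcell import bot
from h import *
import cv2
ps={n:bot.camera(n) for n in("scene","top")}
pts=[("top",(-11,-82,225),(268.3,168.7)),("top",(-11,82,225),(361,203.5)),("scene",(11,82,225),(227.6,139.4)),("scene",(11,-82,225),(272.6,204)),
("top",(-15,0,217),(314.8,182.8)),("scene",(-17,0,214),(235.7,171.5)),("scene",(0,0,213),(.4311*560,.4081*420)),("top",(0,0,213),(.5577*560,.4552*420))]
def w(q,X):
    c,s=np.cos(q[2]),np.sin(q[2]);x,y,z=np.array(X)/1e3
    return [q[0]+c*x-s*y,q[1]+s*x+c*y,z]
res=lambda q:np.array([proj(ps[n],[w(q,X)])[0]-np.array(uv) for n,X,uv in pts]).ravel()
f=least_squares(res,[.62,-.08,2.78],loss="soft_l1")
q=f.x
print(q[:2],np.degrees(q[2]),f.fun.reshape(-1,2).round(1).tolist())
out=[]
for n,p,(x0,y0,S) in [("scene",ps["scene"],(210,130,5)),("top",ps["top"],(250,160,3.333))]:
    wd,ht=(80,100) if n=="scene" else(120,70)
    im=p["frame"][y0:y0+ht,x0:x0+wd,::-1];im=cv2.resize(im,(400,500 if n=="scene" else 233))
    B=[(a,b,z) for a in(-11,11) for b in(-82,82) for z in(201,225)]
    P=proj(p,[w(q,X) for X in B]);P=((P+.5-[x0,y0])*S).astype(int)
    for i in range(8):
        for j in range(i):
            if sum(B[i][k]!=B[j][k] for k in range(3))==1: cv2.line(im,tuple(map(int,P[i])),tuple(map(int,P[j])),(0,255,0),1)
    out.append(np.vstack([im,np.zeros((500-len(im),400,3),'uint8')]))
cv2.imwrite("pics/fit2.png",np.hstack(out))
E
python3 fit.py
```

```text
[ 0.61758941 -0.07950906] 158.15534803198432 [[-1.1, -2.1], [0.2, -1.1], [-0.1, -2.5], [-5.0, -13.5], [-0.5, 0.4], [-0.9, 0.3], [0.9, -2.7], [-1.4, 0.8]]
```

View pics/fit2.png

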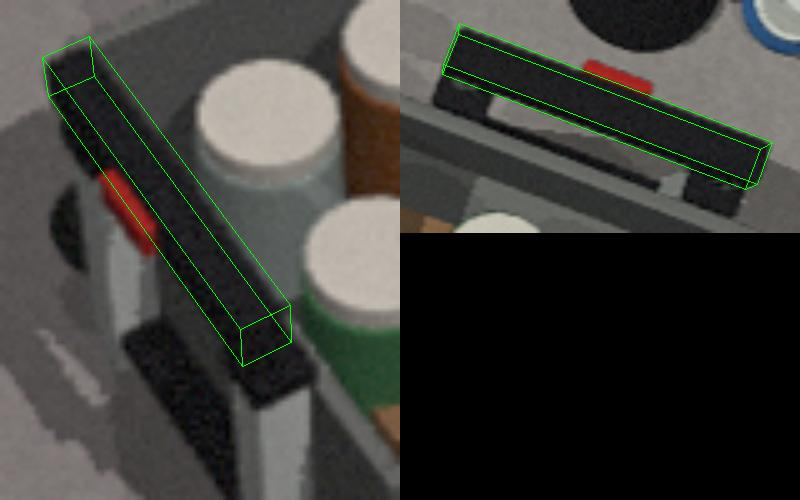

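```bash
sed -i 's/,("scene",(11,-82,225),(272.6,204))//' fit.py; python3 fit.py
```

```text
[ 0.61764187 -0.08006915] 157.822721810623 [[-0.6, -2.3], [0.5, -0.9], [-0.1, -2.7], [-0.1, 0.4], [-1.2, 0.1], [0.6, -2.8], [-1.1, 0.7]]
```

View pics/fit2.png

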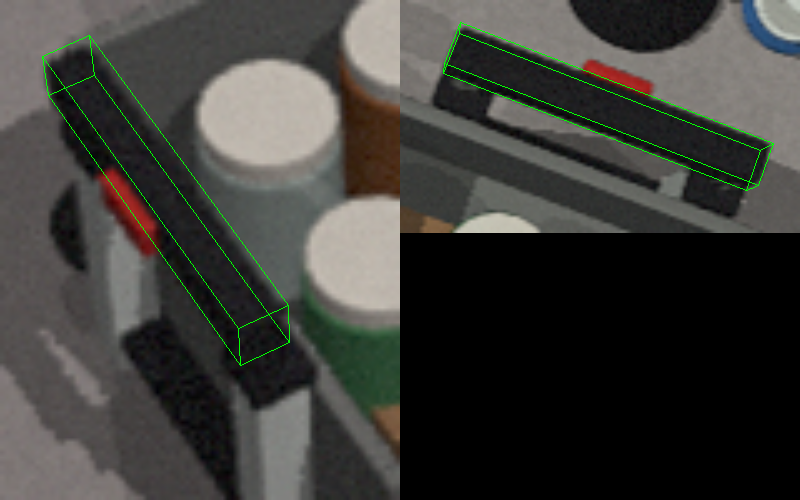

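```bash
cat > d.py <<'E'
from workcell import bot
from h import *
import sys
def delta(tgt,yaw):
    o=bot.get_obs();R=Ro.from_euler('xyz',o["tcp_rot"],degrees=True)
    print("t",round(o["time"],2),"pos",o["ee_pos"].round(4),"axes\n",R.as_matrix().round(3),"F",o["wrist_force"].round(1),"op",round(o["opening"],4),"q",np.round(o["q"],1))
    print("shift",R.inv().apply(np.array(tgt)-o["ee_pos"]).round(4))
    c,s=np.cos(np.radians(yaw)),np.sin(np.radians(yaw))
    for g in(1,-1):
        y=np.array([c,s,0])*g;x=np.array([0,0,-1]);T=Ro.from_matrix(np.column_stack([x,y,np.cross(x,y)]))
        print("turn",np.degrees((R.inv()*T).as_rotvec()).round(2))
if __name__=="__main__":
    a=list(map(float,sys.argv[1:]));delta(a[:3],a[3])
E
python3 d.py .618 -.0795 .30 158.7
```

```text
t 1.7 pos [ 0.1381 -0.5324  0.2503] axes
 [[ 0.     0.251 -0.968]
 [ 0.    -0.968 -0.251]
 [-1.    -0.    -0.   ]] F [ 0.3 -0.1 -0.9] op 0.0854 q [-75.5   5.   10.1  95.1   0.   90. ]
shift [-0.0497 -0.3179 -0.5782]
turn [125.84   0.     0.  ]
turn [-54.16  -0.     0.  ]
```

```bash
python3 -m handwheel '[[0,0,0,-0.035,0,0,-1],[0,0,0,-0.07,0,0,-1],[-2,0,0,-0.08,-0.012,-0.022,-1],[-6,0,0,-0.08,-0.038,-0.070,-1],[-10.5,0,0,-0.08,-0.064,-0.117,-1],[-15,0,0,-0.08,-0.09,-0.164,-1],[-19.5,0,0,-0.08,-0.117,-0.212,-1],[-24,0,0,-0.08,-0.143,-0.26,-1],[-28.5,0,0,-0.08,-0.17,-0.308,-1],[-33,0,0,-0.08,-0.196,-0.356,-1],[-37.5,0,0,-0.08,-0.222,-0.404,-1],[-42,0,0,-0.08,-0.248,-0.452,-1],[-46.5,0,0,-0.08,-0.275,-0.5,-1],[-51,0,0,-0.08,-0.3,-0.546,-1],[-53.5,0,0,-0.08,-0.313,-0.569,-1],[-54.2,0,0,-0.08,-0.318,-0.578,-1],[-54.2,0,0,-0.08,-0.318,-0.578,-1]]' 40; python3 d.py .618 -.0795 .213 158.7
python3 - <<'E'
from workcell import bot
import cv2,numpy as np
o=[]
for n in("scene","top"):
    p=bot.camera(n);x0,y0=(190,70) if n=="scene" else (220,110)
    o.append(cv2.resize(p["frame"][y0:y0+160,x0:x0+130,::-1],(390,480),interpolation=cv2.INTER_CUBIC))
    print([(k,[(round(d["conf"],2),np.array(d["centre"]).round(4)) for d in bot.tip_of(k,p)[:1]]) for k in("grip","button_face")])
cv2.imwrite("pics/above.png",np.clip(np.hstack(o)*1.5,0,255).astype('uint8'))
E
```

```text
time: 3.82
ee_pos: [0.6177, -0.0795, 0.3301]
tcp_rot: [-62.5, 90.0, -173.7]
wrist_force: [-0.1, -0.7, -0.2]
opening: 0.0853
t 3.83 pos [ 0.6177 -0.0795  0.3301] axes
 [[-0.001  0.932 -0.363]
 [-0.    -0.363 -0.932]
 [-1.    -0.     0.   ]] F [-0.1 -0.7 -0.2] op 0.0853 q [ -7.3  18.9  35.5 106.6  -0.  103.9]
shift [ 1.171e-01  3.000e-04 -1.000e-04]
turn [-1.7997e+02 -4.0000e-02  2.0000e-02]
turn [0.03 0.01 0.03]
[('grip', [(0.85, array([0.4325, 0.4024]))]), ('button_face', [(0.39, array([0.4168, 0.4138]))])]
[('grip', [(0.94, array([0.5529, 0.454 ]))]), ('button_face', [(0.54, array([0.56 , 0.431]))])]
```

View pics/above.png

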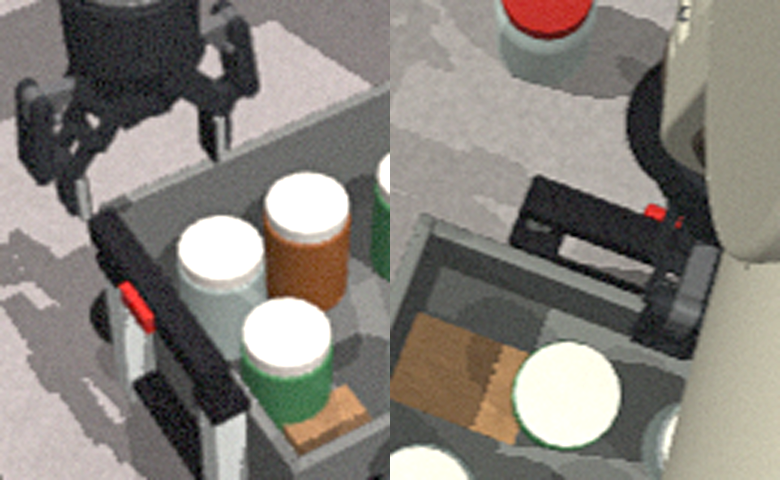

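The gripper is centred over the bar and button, with the fingers straddling it front to back. I'll descend now, still open.

```bash
python3 -m handwheel '[[0,0,0,0.03,0,0,-1],[0,0,0,0.06,0,0,-1],[0,0,0,0.09,0,0,-1],[0,0,0,0.108,0,0,-1],[0,0,0,0.118,0,0,-1],[0,0,0,0.118,0,0,-1]]'
python3 - <<'E'
from workcell import bot
import cv2,numpy as np
o=[]
for n in("scene","top"):
    p=bot.camera(n);x0,y0=(190,70) if n=="scene" else (250,110)
    o.append(cv2.resize(p["frame"][y0:y0+160,x0:x0+130,::-1],(390,480),interpolation=cv2.INTER_CUBIC))
cv2.imwrite("pics/down.png",np.clip(np.hstack(o)*1.5,0,255).astype('uint8'))
E
```

```text
time: 4.88
ee_pos: [0.6174, -0.0796, 0.2122]
tcp_rot: [-76.3, 90.0, 172.4]
wrist_force: [-0.3, -0.4, -0.0]
opening: 0.0856
```

View pics/down.png

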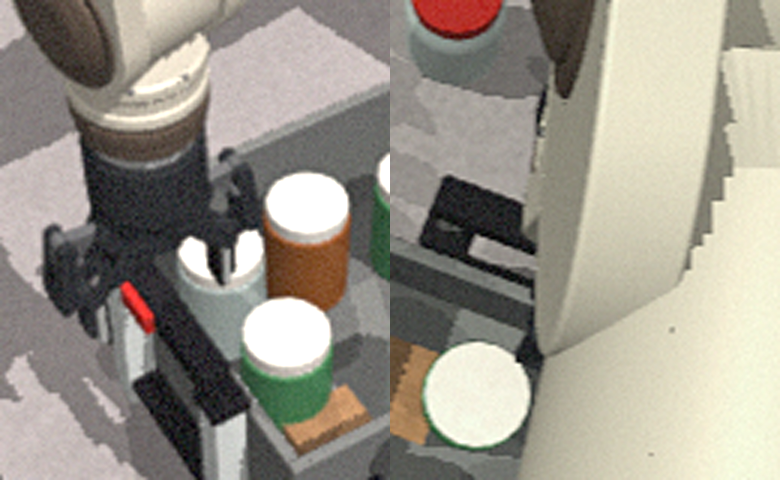

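The fingers straddle the bar with the button at (140,308) in the zoom, on the line between the pads. I'll close in stages and watch the force to check that it's centred.

```bash
python3 -m handwheel '[[0,0,0,0,0,0,-0.4],[0,0,0,0,0,0,0],[0,0,0,0,0,0,0.1],[0,0,0,0,0,0,0.1],[0,0,0,0,0,0,0.1]]' 30;  python3 -m handwheel '[[0,0,0,0,0,0,0.25],[0,0,0,0,0,0,0.25],[0,0,0,0,0,0,0.25]]' 30; python3 d.py .618 -.0795 .213 158.7
```

```text
time: 5.6
ee_pos: [0.618, -0.0795, 0.2126]
tcp_rot: [103.1, 89.9, -8.2]
wrist_force: [2.4, -1.4, 1.2]
opening: 0.0382
time: 5.98
ee_pos: [0.6179, -0.0795, 0.2125]
tcp_rot: [101.1, 90.0, -10.2]
wrist_force: [3.4, -0.5, 4.2]
opening: 0.0322
t 5.97 pos [ 0.6179 -0.0795  0.2125] axes
 [[ 0.001  0.932 -0.363]
 [-0.    -0.363 -0.932]
 [-1.     0.001 -0.   ]] F [ 3.4 -0.5  4.2] op 0.0322 q [ -7.3  14.6  16.8  92.2  -0.  103.9]
shift [-0.0005  0.0001 -0.    ]
turn [-1.7996e+02  6.0000e-02 -1.0000e-02]
turn [ 0.04 -0.01 -0.04]
```

The front pad met the button at an opening of 38 mm, so the TCP is almost exactly on the bar centre. I'll shift 1 mm outward, since the squeezed button leaves the assembly 1 mm off centre, and then grip.

```bash
python3 -m handwheel '[[0,0,0,0,0.001,0,0.35],[0,0,0,0,0.001,0,0.45],[0,0,0,0,0.001,0,0.6],[0,0,0,0,0.001,0,1],[0,0,0,0,0.001,0,1],[0,0,0,0,0.001,0,1]]' 50;  python3 d.py .618 -.0795 .333 158.7
```

```text
time: 6.72
ee_pos: [0.6196, -0.0801, 0.2128]
tcp_rot: [98.6, 89.9, -12.7]
wrist_force: [7.8, -2.9, 3.5]
opening: 0.0224
t 6.72 pos [ 0.6196 -0.0801  0.2128] axes
 [[ 0.002  0.932 -0.363]
 [-0.001 -0.363 -0.932]
 [-1.     0.002 -0.   ]] F [ 7.8 -2.9  3.5] op 0.0224 q [ -7.4  14.7  17.   92.2  -0.  103.9]
shift [-1.202e-01 -1.400e-03 -1.000e-04]
turn [-1.7999e+02  2.2000e-01 -3.0000e-02]
turn [ 0.01 -0.02 -0.14]
```

```bash
python3 -m handwheel '[[0,0,0,-0.001,0.001,0,1],[0,0,0,-0.003,0.0015,0,1],[0,0,0,-0.005,0.0015,0,1],[0,0,0,-0.007,0.0015,0,1],[0,0,0,-0.007,0.0015,0,1]]' 50
```

```text
time: 7.35
ee_pos: [0.6196, -0.0801, 0.2193]
tcp_rot: [-87.4, 89.9, 161.3]
wrist_force: [-1.3, 2.4, -2.1]
opening: 0.0227
```

The handle rose past the 3 mm locked play with little force, so it's unlocked. I'll continue up past the first stop.

```bash
python3 -m handwheel '[[0,0,0,-0.005,0,0,1],[0,0,0,-0.015,0,0,1],[0,0,0,-0.025,0,0,1],[0,0,0,-0.035,0,0,1],[0,0,0,-0.045,0,0,1],[0,0,0,-0.055,0,0,1],[0,0,0,-0.065,0,0,1],[0,0,0,-0.07,0,0,1]]' 50
python3 - <<'E'
from workcell import bot
import cv2,numpy as np
p=bot.camera("scene")
cv2.imwrite("pics/mid.png",np.clip(cv2.resize(p["frame"][50:290,130:450,::-1],(800,600),interpolation=cv2.INTER_CUBIC)*1.4,0,255).astype('uint8'))
E
```

```text
time: 8.35
ee_pos: [0.6197, -0.0802, 0.2906]
tcp_rot: [-162.6, 90.0, 86.2]
wrist_force: [-4.7, 4.1, -4.2]
opening: 0.0224
```

View pics/mid.png

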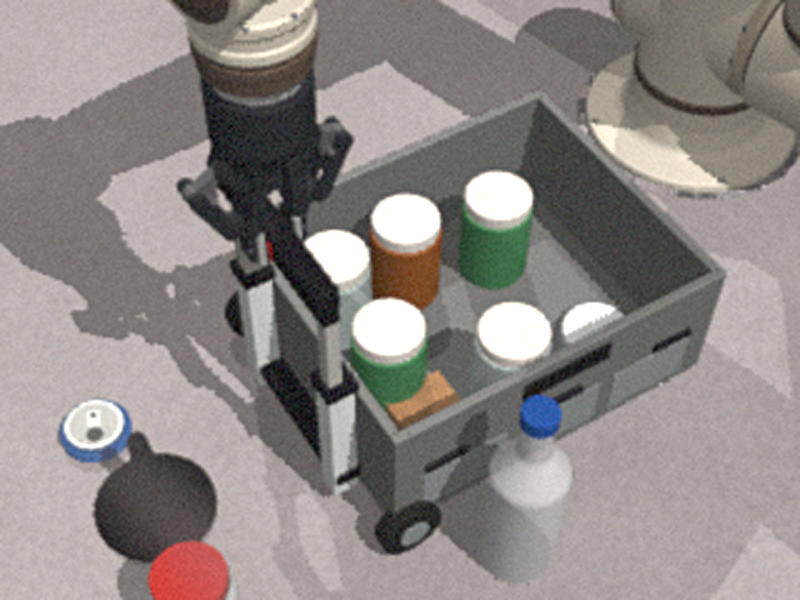

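The picture shows the handle out past the collars with the crate still on the floor, and the button edge tucked in beside the pad at (268,250). I'll continue, then creep onto the end stop.

```bash
python3 -m handwheel '[[0,0,0,-0.008,-0.0005,0,1],[0,0,0,-0.016,-0.0005,0,1],[0,0,0,-0.024,-0.0005,0,1],[0,0,0,-0.031,-0.0005,0,1],[0,0,0,-0.036,-0.0005,0,1],[0,0,0,-0.039,-0.0005,0,1],[0,0,0,-0.039,-0.0005,0,1]]' 50; python3 -m handwheel '[[0,0,0,-0.001,0,0,1],[0,0,0,-0.002,0,0,1],[0,0,0,-0.002,0,0,1]]' 50
```

```text
time: 9.28
ee_pos: [0.6197, -0.0802, 0.3286]
tcp_rot: [101.1, 90.0, -10.1]
wrist_force: [-1.1, 1.8, -2.7]
opening: 0.0225
time: 9.65
ee_pos: [0.6196, -0.0802, 0.3303]
tcp_rot: [89.1, 90.0, -22.2]
wrist_force: [-0.5, 1.7, -3.4]
opening: 0.0227
```

```bash
python3 -m handwheel '[[0,0,0,-0.0005,0,0,1],[0,0,0,-0.001,0,0,1],[0,0,0,-0.0015,0,0,1],[0,0,0,-0.0015,0,0,1]]' 50; python3 -m handwheel '[[0,0,0,-0.0005,0,0,1],[0,0,0,-0.001,0,0,1],[0,0,0,-0.001,0,0,1]]' 50
```

```text
time: 10.15
ee_pos: [0.6197, -0.0802, 0.3319]
tcp_rot: [107.1, 90.0, -4.2]
wrist_force: [0.6, 1.7, -3.4]
opening: 0.0227
time: 10.52
ee_pos: [0.6196, -0.0802, 0.3329]
tcp_rot: [105.5, 90.0, -5.8]
wrist_force: [1.0, 1.8, -3.1]
opening: 0.023
```

```bash
python3 -m handwheel '[[0,0,0,-0.0005,0,0,1],[0,0,0,-0.001,0,0,1],[0,0,0,-0.001,0,0,1]]' 50
```

```text
time: 10.9
ee_pos: [0.6196, -0.0802, 0.3329]
tcp_rot: [-76.6, 89.9, 172.2]
wrist_force: [0.5, 1.5, -12.4]
opening: 0.0226
```

```bash
python3 -m handwheel '[[0,0,0,-0.0005,0,0,1],[0,0,0,-0.001,0,0,1],[0,0,0,-0.001,0,0,1]]' 50
```

```text
time: 11.28
ee_pos: [0.6195, -0.0801, 0.3331]
tcp_rot: [-76.8, 89.8, 171.9]
wrist_force: [2.0, 1.3, -27.1]
opening: 0.0227
```

The end stop is reached, since the force climbs while the position stays still. 27 N is close to the lifting force, so I'll ease off to a light upward pull.

```bash
python3 -m handwheel '[[0,0,0,0.0008,0,0,1],[0,0,0,0.0008,0,0,1],[0,0,0,0.0008,0,0,1],[0,0,0,0.0008,0,0,1]]' 50;  python3 - <<'E'
from workcell import bot
import cv2,numpy as np
p=bot.camera("scene")
cv2.imwrite("pics/end.png",np.clip(cv2.resize(p["frame"][50:350,130:450,::-1],(640,600),interpolation=cv2.INTER_CUBIC)*1.4,0,255).astype('uint8'))
a=cv2.imread("pics/scene0.png").astype(int);d=np.abs(a-p["frame"][:,:,::-1]).max(2)
for n,(x,y,w,h) in dict(can=(150,205,35,35),jar=(185,262,45,55),bottle=(320,205,45,80),wheel=(280,245,30,30),cratecorner=(360,130,60,90)).items(): print(n,(d[y:y+h,x:x+w]>40).mean().round(3))
o=bot.get_obs();print(o["wrist_force"].round(1),o["ee_pos"].round(4),o["opening"])
p=bot.camera("top")
cv2.imwrite("pics/endtop.png",p["frame"][:,:,::-1])
E
```

```text
time: 11.78
ee_pos: [0.6195, -0.0801, 0.3331]
tcp_rot: [-76.6, 89.9, 172.1]
wrist_force: [0.6, 2.2, -25.3]
opening: 0.0228
can 0.0
jar 0.0
bottle 0.0
wheel 0.0
cratecorner 0.0
[  1.3   1.8 -25.8] [ 0.6195 -0.0801  0.3331] 0.022543478961515775
```

View pics/end.png

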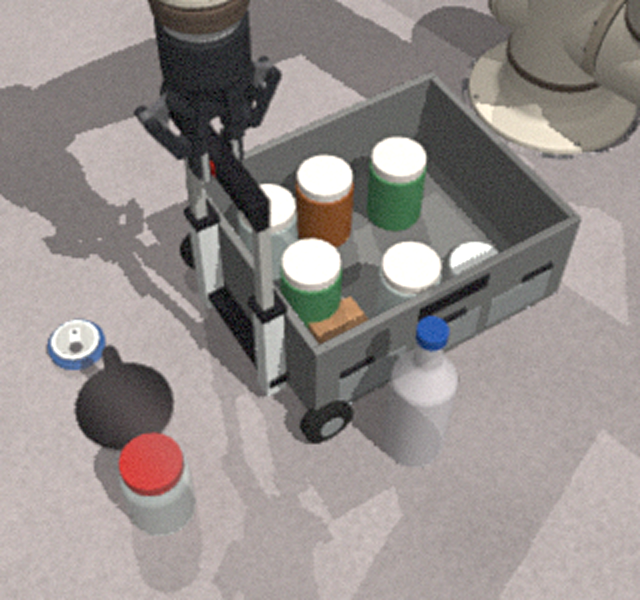

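View pics/endtop.png

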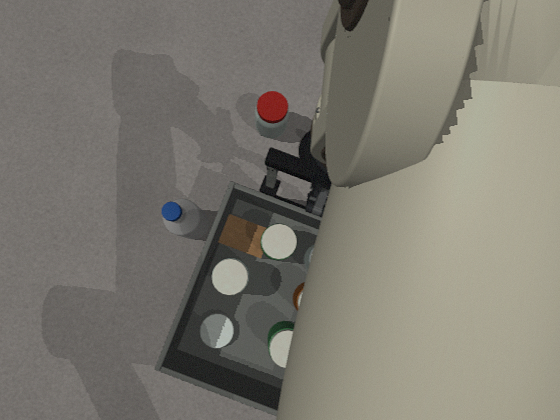

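The can, jar, bottle, wheel and crate regions match the first picture exactly. The upward pull is still 25 N, so I'll ease off further.

```bash
python3 -m handwheel '[[0,0,0,0.0006,0,0,1],[0,0,0,0.0006,0,0,1],[0,0,0,0.0006,0,0,1]]' 50
```

```text
time: 12.25
ee_pos: [0.6196, -0.0801, 0.3331]
tcp_rot: [-80.4, 90.0, 168.3]
wrist_force: [0.7, 2.8, -24.7]
opening: 0.023
```

```bash
python3 -m handwheel '[[0,0,0,0.0005,0,0,1],[0,0,0,0.0005,0,0,1],[0,0,0,0.0005,0,0,1]]' 50; python3 d.py .6196 -.0801 .333 158.7
```

```text
time: 12.62
ee_pos: [0.6196, -0.0801, 0.3331]
tcp_rot: [112.5, 90.0, 1.2]
wrist_force: [1.2, 1.6, -21.9]
opening: 0.023
t 12.62 pos [ 0.6196 -0.0801  0.3331] axes
 [[ 0.     0.932 -0.363]
 [ 0.    -0.363 -0.932]
 [-1.     0.    -0.   ]] F [  1.2   1.6 -21.9] op 0.023 q [ -7.4  19.4  36.5 107.1   0.  103.9]
shift [ 0.0001  0.     -0.    ]
turn [-1.7996e+02  2.0000e-02 -1.0000e-02]
turn [ 0.04 -0.01 -0.01]
```

```bash
python3 -m handwheel '[[0,0,0,0.0004,0,0,1],[0,0,0,0.0004,0,0,1],[0,0,0,0.0004,0,0,1],[0,0,0,0.0004,0,0,1]]' 50
```

```text
time: 13.12
ee_pos: [0.6196, -0.0801, 0.333]
tcp_rot: [106.3, 89.9, -4.9]
wrist_force: [1.0, 2.3, -15.1]
opening: 0.0225
```

```bash
python3 -m handwheel '[[0,0,0,0,0,0,1],[0,0,0,0,0,0,1],[0,0,0,0,0,0,1],[0,0,0,0,0,0,1],[0,0,0,0,0,0,1],[0,0,0,0,0,0,1],[0,0,0,0,0,0,1],[0,0,0,0,0,0,1]]' 50
```

```text
time: 14.12
ee_pos: [0.6196, -0.0802, 0.3329]
tcp_rot: [103.7, 90.0, -7.6]
wrist_force: [-0.1, 2.2, -6.4]
opening: 0.0231
```

The force decays with time because the controller integrates. I'll set the target just at the stop and watch it for a second.

```bash
python3 -m handwheel '[[0,0,0,-0.0006,0,0,1],[0,0,0,-0.0006,0,0,1],[0,0,0,-0.0006,0,0,1],[0,0,0,-0.0006,0,0,1]]' 50;python3 -m handwheel '[[0,0,0,0,0,0,1],[0,0,0,0,0,0,1],[0,0,0,0,0,0,1],[0,0,0,0,0,0,1],[0,0,0,0,0,0,1],[0,0,0,0,0,0,1],[0,0,0,0,0,0,1],[0,0,0,0,0,0,1]]' 50
```

```text
time: 14.62
ee_pos: [0.6196, -0.0802, 0.3329]
tcp_rot: [-77.1, 90.0, 171.7]
wrist_force: [1.0, 2.2, -10.5]
opening: 0.0228
time: 15.62
ee_pos: [0.6196, -0.0801, 0.333]
tcp_rot: [-74.8, 90.0, 173.9]
wrist_force: [0.9, 2.5, -11.9]
opening: 0.0227
```

The pull is steady at about 11–12 N, which is well above the handle's weight and well below the 30 N lifting force. Handing in.

Run:
```python
from workcell import bot
import cv2,numpy as np
p=bot.camera("scene");a=cv2.imread("pics/scene0.png").astype(int);d=np.abs(a-p["frame"][:,:,::-1]).max(2)
for n,(x,y,w,h) in dict(can=(150,205,35,35),funnel=(168,225,50,40),jar=(185,262,45,55),bottle=(320,205,45,80),wheel=(280,245,30,30),crate=(360,130,60,90)).items(): print(n,(d[y:y+h,x:x+w]>40).mean().round(3))
o=bot.get_obs();print(o["wrist_force"].round(1),o["ee_pos"].round(4),o["opening"])
print(bot.job_done())
```

```text
can 0.0
funnel 0.0
jar 0.0
bottle 0.0
wheel 0.0
crate 0.0
[  0.6   2.1 -12.6] [ 0.6196 -0.0802  0.333 ] 0.0229416699576933
the job is handed in; nothing more can be done
None
```

I gripped the bar front to back at its middle with 50 N, which squeezed the button in. I then pulled the handle straight up past the first stop to the end stop, and handed the job in still gripping it, about 16 s in.

**Height:** The TCP rose from 0.2128 to 0.333 m, which is 120 mm of travel. At the top the force climbed while the position stayed still, as it should at the stop.

**Holding force:** The pull held steady at about 11–12 N upward over the last second before handing in.

**Surroundings:** The can, funnel, jar, bottle, wheel and crate regions of the last scene picture match the first one, so nothing there visibly moved.

**Checks that disagreed or needed correcting:**
- The finger opening read about 22.7 mm, where I expected 24 mm with the button fully in. I took the button as in because the handle slid past both locks with only a few newtons.
- While finding the stop, the pull briefly reached 27 N, close to the 30 N that lifts the crate. I eased it off, and the TCP had risen only about 0.2 mm.
- In the scene view the bar fit sat about 2 pixels off. The first touch on the button showed the gripper was within about 1 mm of centre.

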